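Dispense one sauce tub and slide it to the order square

ROBOT

A 6-joint arm with a two-finger parallel gripper is mounted at the origin on the work surface. World frame = base frame: x ahead of the robot, y to its left, z up, the work surface at z = 0. Lengths are in m, angles in degrees, forces in N, time in s.
With the tool pointing down it reaches from about 0.4 to 0.825 m from the base axis. Payload 7 kg.
Tool frame: the origin (TCP) lies midway between the tips of the shut fingers; the grasp point (between the pads) lies r.tcp_to_grasp behind it (r.tcp_to_grasp is the distance from the TCP to the grasp point, in m); x points along the fingers, y is the direction in which the jaws open and shut, and the axes are right-handed (so a half turn about x gives the same grasp; the last joint's range is limited). The gripper opens to 88 mm and grips with 3 to 60 N. Pads are 19 mm wide; open, the fingers measure 130 mm over their backs; the gripper's body (78 mm by 193 mm) begins 47 mm behind the grasp point.
Start: joints at [-50.3, 20.546, 0.682, 0, -70.136, -16.507], TCP at [0.266, -0.62, 0.227] pointing down, gripper open.
Joint ranges: [-176.03, 176.03], [-82.01, 121.73], [-58.28, 71.71], [-173.87, 95.51], [-174.79, -0.11], [-173.66, 173.66]. Speed limits (degrees/s): [136.94, 136.94, 172.46, 180, 180, 180].

INTERFACE

Orientations are given as [roll, pitch, yaw] about the fixed x, y, z axes, in that order (R = Rz(yaw) Ry(pitch) Rx(roll)).
In Python, from plant import r gives the robot as it stands.
- The arm moves only by the tool carry_out, never from a script. Its argument "moves" is a list of rows, each a list of 7 numbers: the shift along the world's x, y, z in mm, then the turn, a rotation vector about the world's x, y, z in rad, then the opening in per cent of the stroke, from 0 (shut) to 100 (fully open). In form: [[x, y, z, wx, wy, wz, claw], ...]. A call has 1 to 5 rows; each row is the pose to reach, as a shift and turn from the pose commanded when the call began; what a row does not reach only later rows make up. A row lasts 1/10 s, in which the tool goes at most 50 mm and 8.59 degrees, less where a joint would pass 70% of its speed; a pose out of reach is approached as far as the arm can. A call with a gripper value outside its range is refused whole. The fingers move at their own pace and stop on an object; "squeeze" is the grip in N (left out, the last holds). Time passes only in rows, so rows that repeat a pose let the fingers close. It gives the time, the measured TCP pose, the force and the opening at its end, in the units of the state.
- r.get_state(): the state, without advancing time (a new reading comes with each control period).
- r.capture(name): name is "scene" or "top"; returns the picture (480x640x3 uint8, blue, green, red); there is no depth.
- r.camera_params(name): a dict with "K" (3x3 intrinsics, pixels), "rvec" (rotation vector, rad) and "tvec" (3), from world to camera coordinates, as OpenCV has them. Camera axes: x right, y down, z forward; pixel columns grow to the right and rows downward; lengths in m; the calibration is good to about 2 mm. A picture is of the moment at which its call begins. camera_params takes no time and is no camera call.
- r.close_job(): hands the job in, once; it reports no verdict.
The state is a dict: "time_s": time; "joints": joint angles; "qd": joint speeds; "joint_torque": joint torques, N m; "tcp_pos": TCP position; "eef_rot": TCP orientation; "contact_force": force on the tool from outside, world axes, zero at the start; "moment": the same for the moment, N m; "gripper_width": finger opening in m.
Only numpy, scipy, OpenCV 4.12 (cv2) and the standard library are available. Lean on these libraries where they do the work, as an engineer would, in place of code of your own. Each camera call takes 0.05 s, during which the arm holds its last target. There are 200 camera calls.

TASK

Press the red plunger of the sauce-tub dispenser all the way down once, so that a single tub comes out onto the board, and let the plunger spring back up. Then push that tub along the board with the fingertips, without lifting it, until the whole tub lies flat on the green square. The other two tubs stay in the dispenser, and the avocado, jar and bottle are not to be disturbed.

Things in the scene. Friction and masses are not known exactly. Their poses are not given: they have to be found in the camera images.
- dispenser: Fixed tub dispenser on the board, 152 mm long (own x from -28 to 124 mm), 60 mm wide. Origin: on the board, under the axis of the magazine, a clear square tube, 56 mm outside, 52 mm high, open on top, with three tubs stacked in it. Behind it (own +x) is an aluminium block 45 mm high; the red plunger stands on it 68 mm behind the magazine axis. Own -x is the way tubs come out.
- magazine (a point): Point on the board under the magazine's axis (the dispenser's origin and axes). Tubs come out through a gap below the magazine's front wall (own -x); once ejected, a tub's centre lies about 87 mm in front of this point, a few mm farther at 50 mm/s of press, up to 80 mm farther at 150 mm/s.
- plunger (a joint): Plunger travel in m: 0 up, 0.025 fully down (end stop). Spring: about 4.5 N to start, 9 N fully down, more if pressed fast; springs back by itself. It drives a flat pusher (13 mm high, 30 mm wide) out 3.6 mm per mm of press, ejecting the lowest tub; on release the pusher goes back and the next tub drops down, so another press would eject that one too.
- plunger_top (a point): Centre of the top face of the red round plunger cap (34 mm across, 10 mm thick), 88 mm above the board when up, 63 mm when fully down. It is the highest part of the dispenser.
- tub1_center (a point): Centre of the lowest tub, the one that comes out: round lidded sauce tub, 44 mm across, 16 mm high, brown with an orange lid, about 30 g, loose, smooth plastic (friction about 0.3, so it coasts a little when pushed fast). Its centre is 8 mm above its underside.
- tub2_center (a point): Centre of the middle tub in the magazine (same make). Stays in the dispenser; drops 16 mm after the press.
- tub3_center (a point): Centre of the top tub in the magazine (same make). Stays in the dispenser; drops 16 mm after the press.
- green_square: Green square marked on the board, 100 x 100 mm, flush (nothing to catch on). Origin at its centre on the board's surface, x and y along its sides. To the left or right of the dispenser's outlet.
- blue_square: Blue square like the green one, on the other side; not for this tub.
- board: Fixed white cutting board, 470 x 740 mm, 15 mm thick, top 15 mm above the steel worktop. Origin at the centre of its underside. All these things stand on it.
- avocado: Avocado lying on the board near the robot, 92 mm long (own x), 62 mm thick, loose. Origin under its middle. Leave alone.
- sesame_jar: Jar, 60 mm across, 85 mm high, loose, at the board's far left. Origin at the centre of its underside. Leave alone.
- soy_bottle: Bottle, 54 mm across, 130 mm high, loose, at the board's far right. Origin at the centre of its underside. Leave alone.
- tub1: The lowest tub itself: origin at the centre of its underside, z up through the lid.

How it is judged (in metres and radians):
On the way, in this order (a step that is already met when the one before it is completed fails the run):
1. the plunger is pressed all the way down (value of joint plunger above 0.022 m).
2. the plunger has sprung back, one tub is out and the other two are still in the magazine (value of joint plunger below 0.004 m and horizontal distance between tub1_center and magazine above 0.065 m and horizontal distance between each of tub2_center, tub3_center and magazine below 0.012 m), for 0.2 s.
At the end, for the whole second after the job is handed in: The ejected tub lies flat, upright and at rest on the green square, its centre within 31 mm of the square's centre along both sides; the plunger is up; the other two tubs are in the magazine (x of tub1_center in the frame of green_square between -0.031 and 0.031 m and y of tub1_center in the frame of green_square between -0.031 and 0.031 m and height (world z) of tub1_center below 0.027 m and angle between tub1_center's own z axis and vertical below 0.15 rad and linear speed of tub1 below 0.02 m/s and value of joint plunger below 0.004 m and horizontal distance between each of tub2_center, tub3_center and magazine below 0.012 m); the robot touches nothing.
It fails at once if the tub is lifted off the board (more than 12 mm) (height (world z) of tub1_center above 0.035 m).
It fails at once if a second tub leaves the magazine (more than 20 mm off its axis) (horizontal distance between any of tub2_center, tub3_center and magazine above 0.02 m).
It fails at once if a tub is pulled up out of the magazine (height (world z) of tub2_center above 0.063 m or height (world z) of tub3_center above 0.079 m).
It fails at once if the avocado, jar or bottle is moved more than 20 mm or tipped over (distance of any of avocado, sesame_jar, soy_bottle from where it was at the start of the episode above 0.02 m or angle between any of avocado, sesame_jar, soy_bottle's own z axis and vertical above 0.4 rad).
It also fails if it takes over 64 s, if anything falls off the work surface, if the arm or the gripper's body presses on something with over 40 N, if the wrist force passes 120 N, or if a joint passes its speed limit or range.

## Working session

There is one attempt and no reset: what is moved stays moved. The work goes in short steps, Python scripts to look and compute and a tool call to move; the robot and the scene stay as the last step left them, time stands still between calls to the robot, and variables do not carry over. Pictures are saved under pics/ and viewed, about 8 in all and at most 12, crops included, and the job is handed in when it is done.

Besides the shell and the picture viewer there is one more tool, called by a JSON object that holds its "method" and its "body". carry_out: Moves the arm, as the interface text tells. Its arguments: {"type":"object","properties":{"moves":{"type":"array"},"squeeze":{"type":"number"}},"required":["moves"]}

```bash
mkdir -p pics; cat > h.py <<'E'
import numpy as np,cv2
from plant import r
def snap(cam,name):
    im=r.capture(cam); cv2.imwrite(f'pics/{name}.png',im); return im
def back(cam,uv,z):
    p=r.camera_params(cam); R=cv2.Rodrigues(np.array(p['rvec'],float))[0]; t=np.array(p['tvec'],float).ravel()
    K=np.array(p['K'],float)
    out=[]
    for u,v in uv:
        d=R.T@np.linalg.inv(K)@[u,v,1]; c=-R.T@t
        out.append((c+d*(z-c[2])/d[2]).round(4))
    return np.array(out)
def proj(cam,P):
    p=r.camera_params(cam)
    return cv2.projectPoints(np.array(P,float).reshape(-1,1,3),np.array(p['rvec'],float),np.array(p['tvec'],float),np.array(p['K'],float),None)[0].reshape(-1,2)
E
python3 - <<'E'
from h import *
snap('top','t1');snap('scene','s1')
print(r.get_state(),r.tcp_to_grasp)
E
```

```text
{'time_s': 0.1, 'joints': array([-5.02988708e+01,  2.05877541e+01,  6.40800800e-01, -1.80427974e-02,
       -7.01368570e+01, -1.65076372e+01]), 'qd': array([-0.00262834,  0.00892167,  0.03483761,  0.0846231 , -0.05210605,
       -0.06598513]), 'joint_torque': array([-1.50765412e-03, -5.84163094e+01,  2.93750703e+01,  7.01554611e+00,
        1.01432719e-02, -8.13707015e-05]), 'tcp_pos': array([ 0.26565835, -0.62005738,  0.22572415]), 'eef_rot': array([ 95.06751232,  89.91448991, 118.25486147]), 'contact_force': array([ 0.96180802,  0.661779  , -0.68437758]), 'moment': array([-0.00219453, -0.02167035, -0.01769291]), 'gripper_width': 0.08771392762758669} 0.0188
```

View pics/t1.png

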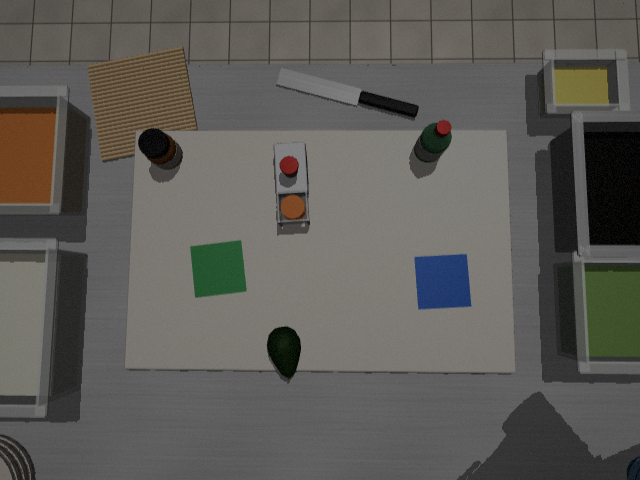

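View pics/s1.png

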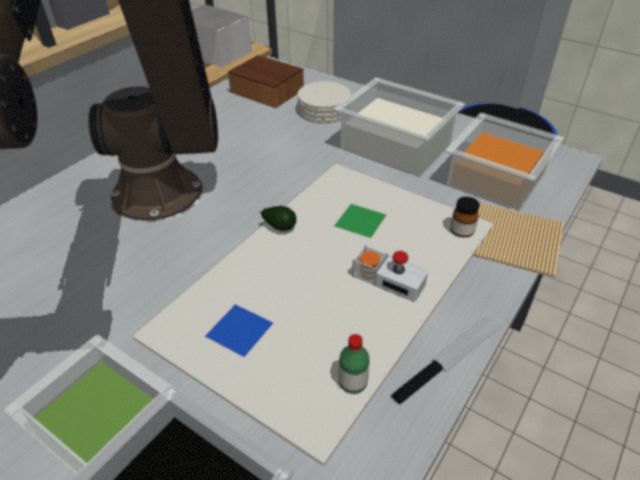

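The top view shows the magazine lid near (292,207), the plunger near (289,166), the green square near (218,268) and the avocado near (285,350). I'll enlarge it to read closer positions.

```bash
python3 - <<'E'
from h import *
im=cv2.imread('pics/t1.png')
cv2.imwrite('pics/t1c.png',cv2.resize(im[130:310,180:330],None,fx=4,fy=3.3333*1.0 and 4*0.8333,interpolation=cv2.INTER_CUBIC)) if 0 else cv2.imwrite('pics/t1c.png',cv2.resize(im[135:235,260:330],None,fx=6,fy=6,interpolation=cv2.INTER_CUBIC))
hsv=cv2.cvtColor(im,cv2.COLOR_BGR2HSV)
def blob(lo,hi,x0,x1,y0,y1):
    m=np.zeros(im.shape[:2],np.uint8); m[y0:y1,x0:x1]=cv2.inRange(hsv,lo,hi)[y0:y1,x0:x1]
    c=max(cv2.findContours(m,0,1)[0],key=cv2.contourArea); return cv2.minAreaRect(c)
g=blob((50,100,40),(80,255,255),170,270,220,320); print(g)
c=back('top',cv2.boxPoints(g),.015); print(c,c.mean(0))
rd=blob((0,150,60),(6,255,255),270,310,140,190); print(rd,back('top',[rd[0]],.103))
o=blob((7,130,60),(20,255,255),270,315,185,230); print(o,back('top',[o[0]],.015+.003+.048))
print('avo',back('top',[(268,350),(300,350),(285,325),(290,380)],.045))
E
```

```text
((217.71949768066406, 268.4756164550781), (51.019371032714844, 51.240234375), 83.6598129272461)
[[0.5667 0.2512 0.015 ]
 [0.5782 0.1521 0.015 ]
 [0.4804 0.1389 0.015 ]
 [0.4689 0.2369 0.015 ]] [0.52355  0.194775 0.015   ]
((288.5, 164.5), (17.0, 17.0), 90.0) [[0.7044 0.0529 0.103 ]]
((292.4706115722656, 206.88235473632812), (25.223703384399414, 23.28342056274414), 75.96376037597656) [[0.6349 0.0478 0.066 ]]
avo [[0.3737 0.0909 0.045 ]
 [0.3743 0.0324 0.045 ]
 [0.4191 0.0604 0.045 ]
 [0.3207 0.05   0.045 ]]
```

View pics/t1c.png

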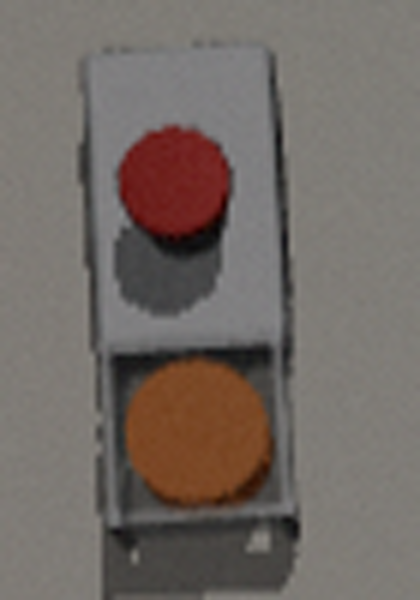

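```bash
cat >> h.py <<'E'
from scipy.spatial.transform import Rotation as Ro
def st():
    s=r.get_state(); M=Ro.from_euler('xyz',s['eef_rot'],degrees=True).as_matrix()
    print(s['time_s'],s['tcp_pos'].round(4),'F',s['contact_force'].round(1),'w',round(s['gripper_width'],4),'x',M[:,0].round(3),'yaw_y',np.degrees(np.arctan2(M[1,1],M[0,1])).round(1),'j',s['joints'].round(0))
    return s
E
python3 - <<'E'
from h import *
st(); print('bottle',back('top',[(428,155),(440,128)],.1),'jar',back('top',[(157,145)],.1))
E
```

```text
0.1 [ 0.2657 -0.6201  0.2257] F [ 1.   0.7 -0.7] w 0.0877 x [-0.001  0.001 -1.   ] yaw_y 113.2 j [-50.  21.   1.  -0. -70. -17.]
bottle [[ 0.7225 -0.1938  0.1   ]
 [ 0.7717 -0.2159  0.1   ]] jar [[0.741  0.2907 0.1   ]]
```

{"method": "carry_out", "body": {"moves": [[24.4, 37.4, 0, 0, 0, 0.074, 0], [48.8, 74.8, 0, 0, 0, 0.148, 0], [73.2, 112.2, 0, 0, 0, 0.222, 0], [97.6, 149.6, 0, 0, 0, 0.296, 0], [122, 187, 0, 0, 0, 0.37, 0]], "squeeze": 10}}

```text
time_s: 0.6
tcp_pos: [0.3883, -0.4318, 0.2262]
eef_rot: [93.1, 90.0, 137.6]
contact_force: [1.2, 0.1, -0.3]
gripper_width: 0.0529
```

{"method": "carry_out", "body": {"moves": [[24.4, 37.4, 0, 0, 0, 0.074, 0], [48.8, 74.8, 0, 0, 0, 0.148, 0], [73.2, 112.2, 0, 0, 0, 0.222, 0], [97.6, 149.6, 0, 0, 0, 0.296, 0], [122, 187, 0, 0, 0, 0.37, 0]]}}

```text
time_s: 1.1
tcp_pos: [0.5103, -0.2447, 0.2265]
eef_rot: [83.1, 90.0, 148.9]
contact_force: [0.7, -0.9, -0.6]
gripper_width: 0.0132
```

{"method": "carry_out", "body": {"moves": [[24.4, 37.4, 0, 0, 0, 0.074, 0], [48.8, 74.8, 0, 0, 0, 0.148, 0], [73.2, 112.2, 0, 0, 0, 0.222, 0], [97.6, 149.6, 0, 0, 0, 0.296, 0], [122, 187, 0, 0, 0, 0.37, 0]]}}

```text
time_s: 1.6
tcp_pos: [0.6323, -0.0577, 0.2263]
eef_rot: [91.8, 90.0, 178.8]
contact_force: [0.8, -1.2, 0.1]
gripper_width: 0.0003
```

{"method": "carry_out", "body": {"moves": [[24.4, 37.4, 0, 0, 0, 0.074, 0], [48.8, 74.8, 0, 0, 0, 0.148, 0], [72.5, 112, 0, 0, 0, 0.222, 0], [72.5, 112, 0, 0, 0, 0.222, 0]]}}

```text
time_s: 2.0
tcp_pos: [0.706, 0.057, 0.2244]
eef_rot: [87.9, 89.9, -172.3]
contact_force: [-0.5, -0.3, -0.2]
gripper_width: 0.0005
```

```bash
python3 -c "from h import *;st()"
```

```text
2.0 [0.706  0.057  0.2244] F [-0.5 -0.3 -0.2] w 0.0005 x [-0.002 -0.    -1.   ] yaw_y -170.1 j [ 20.  24.   5.  -0. -72. -10.]
```

{"method": "carry_out", "body": {"moves": [[-1, -2, -40, 0, 0, 0, 0], [-2, -4, -80, 0, 0, 0, 0], [-2, -4, -105, 0, 0, 0, 0], [-2, -4, -112, 0, 0, 0, 0], [-2, -4, -112, 0, 0, 0, 0]]}}

```text
time_s: 2.5
tcp_pos: [0.7018, 0.0482, 0.1135]
eef_rot: [102.8, 89.9, -157.7]
contact_force: [0.4, 0.5, -0.1]
gripper_width: 0.0003
```

```bash
python3 - <<'E'
from h import *
st()
im=snap('scene','s2'); p=proj('scene',[[.704,.053,.103]])[0].astype(int); print(p)
a=im[p[1]-80:p[1]+50,p[0]-80:p[0]+80]; cv2.imwrite('pics/s2c.png',cv2.resize(a,None,fx=4,fy=4,interpolation=2))
E
```

```text
2.5 [0.7018 0.0482 0.1135] F [ 0.4  0.5 -0.1] w 0.0003 x [-0.002 -0.001 -1.   ] yaw_y -170.5 j [ 20.  28.  -3.   0. -59. -10.]
[400 254]
```

View pics/s2c.png

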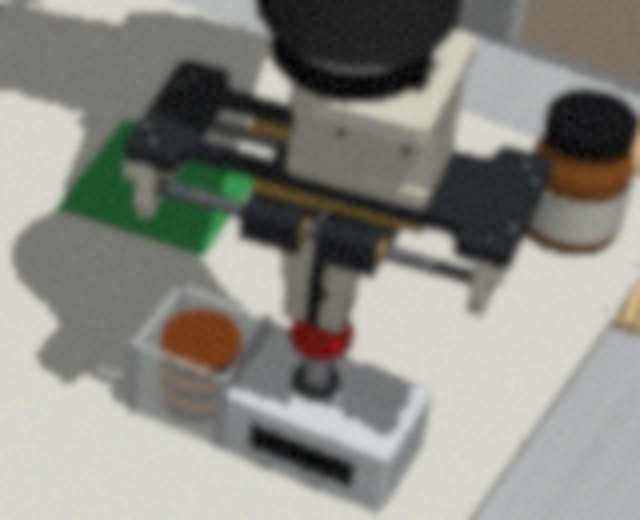

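The closed fingertips hover over the red cap at crop (320,335), well centred, with all three tubs in the magazine. I'll press slowly now.

{"method": "carry_out", "body": {"moves": [[2, 4, 0, 0, 0, 0, 0], [2, 4, -5, 0, 0, 0, 0], [2, 4, -9, 0, 0, 0, 0], [2, 4, -13, 0, 0, 0, 0], [2, 4, -17, 0, 0, 0, 0]]}}

```text
time_s: 3.05
tcp_pos: [0.7045, 0.0527, 0.0984]
eef_rot: [-92.9, 89.9, 6.6]
contact_force: [-2.3, 0.9, 8.0]
gripper_width: 0.0006
```

{"method": "carry_out", "body": {"moves": [[0, 0, -4, 0, 0, 0, 0], [0, 0, -8, 0, 0, 0, 0], [0, 0, -12, 0, 0, 0, 0], [0, 0, -16, 0, 0, 0, 0], [0, 0, -18, 0, 0, 0, 0]]}}

```text
time_s: 3.55
tcp_pos: [0.7046, 0.0527, 0.0807]
eef_rot: [-93.6, 89.9, 5.9]
contact_force: [-3.8, 1.5, 10.0]
gripper_width: 0.0006
```

{"method": "carry_out", "body": {"moves": [[0, 0, -2, 0, 0, 0, 0], [0, 0, -4, 0, 0, 0, 0], [0, 0, -4, 0, 0, 0, 0]]}}

```text
time_s: 3.85
tcp_pos: [0.7046, 0.0527, 0.0783]
eef_rot: [-102.7, 89.9, -3.1]
contact_force: [-7.4, 1.3, 16.8]
gripper_width: 0.0007
```

End stop reached: the force jumped to 17 N. Now I'll release.

{"method": "carry_out", "body": {"moves": [[0, 0, 10, 0, 0, 0, 0], [0, 0, 25, 0, 0, 0, 0], [0, 0, 45, 0, 0, 0, 0], [0, -30, 85, 0, 0, 0, 0], [0, -70, 85, 0, 0, 0, 25]]}}

```text
time_s: 4.35
tcp_pos: [0.7076, -0.0166, 0.1674]
eef_rot: [-97.7, 89.5, 2.0]
contact_force: [1.3, -0.4, 0.1]
gripper_width: 0.0041
```

{"method": "carry_out", "body": {"moves": [[-30, -35, 0, 0, 0, 0, 30], [-70, -50, 0, 0, 0, 0, 30], [-110, -60, 0, 0, 0, 0, 30], [-150, -60, 0, 0, 0, 0, 30], [-150, -60, 0, 0, 0, 0, 30]]}}

```text
time_s: 4.85
tcp_pos: [0.5497, -0.0783, 0.1614]
eef_rot: [47.8, 89.9, 147.2]
contact_force: [2.0, 0.5, -0.2]
gripper_width: 0.026
```

```bash
python3 - <<'E'
from h import *
st()
im=snap('top','t2'); cv2.imwrite('pics/t2c.png',cv2.resize(im[130:330,180:340],None,fx=3,fy=3,interpolation=2))
E
```

```text
4.85 [ 0.5497 -0.0783  0.1614] F [ 2.   0.5 -0.2] w 0.026 x [-0.001  0.001 -1.   ] yaw_y -170.6 j [ 12.  12. -20.  -0. -58.  -3.]
```

View pics/t2c.png

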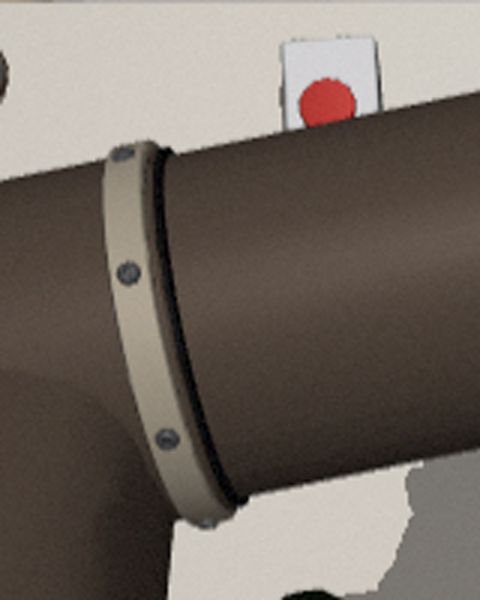

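The arm hides the tub in the top view, though the plunger cap is visible at crop (327,103). I'll switch to the scene camera.

```bash
python3 - <<'E'
from h import *
im=snap('scene','s3'); a=im[190:320,290:450]; cv2.imwrite('pics/s3c.png',cv2.resize(a,None,fx=4,fy=4,interpolation=2))
print(proj('scene',[[.548,.042,.031]]))
E
```

```text
[[334.63424049 253.85950219]]
```

View pics/s3c.png

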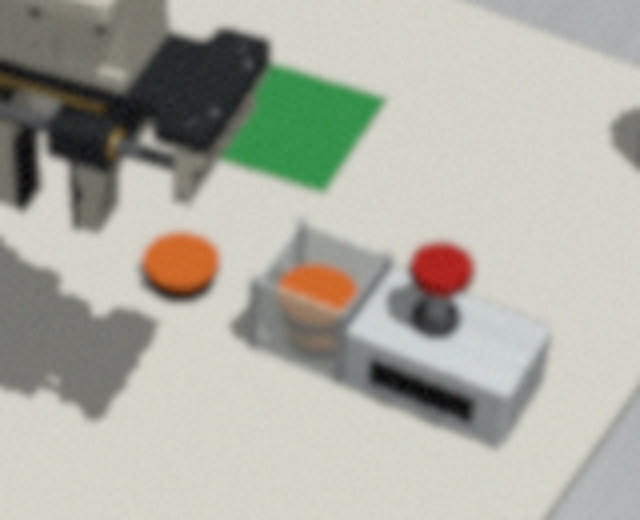

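```bash
python3 - <<'E'
from h import *
t=back('scene',[(335.25,255.75)],.031)[0]; g=np.array([.5235,.1948]); print(t)
d=g-t[:2]; L=np.hypot(*d); u=d/L; print(L,u,np.degrees(np.arctan2(-u[0],u[1])))
s=st(); print('start',t[:2]-.05*u,'end',g-.0272*u, 'travel from now',(g-.0272*u-s['tcp_pos'][:2])*1e3)
E
```

```text
[0.5526 0.0376 0.031 ]
0.1598707290281745 [-0.18202206  0.98329445] 10.487561494022039
4.95 [ 0.5542 -0.0776  0.1619] F [ 0.3 -0.9  0.6] w 0.0261 x [ 0.002  0.    -1.   ] yaw_y -170.5 j [ 12.  13. -19.   0. -58.  -3.]
start [ 0.5617011  -0.01156472] end [0.528451   0.16805439] travel from now [-25.70017893 245.68083186]
```

{"method": "carry_out", "body": {"moves": [[2, 0, -40, 0, 0, 0.005, 30], [4, 5, -80, 0, 0, 0.01, 30], [6, 15, -115, 0, 0, 0.015, 30], [8, 30, -135, 0, 0, 0.015, 30], [8, 30, -139, 0, 0, 0.015, 30]]}}

```text
time_s: 5.45
tcp_pos: [0.5621, -0.0464, 0.0187]
eef_rot: [92.8, 89.8, -166.8]
contact_force: [-0.2, -0.9, -0.6]
gripper_width: 0.026
```

{"method": "carry_out", "body": {"moves": [[0, 0, 0, 0, 0, 0, 30]]}}

```text
time_s: 5.55
tcp_pos: [0.5629, -0.0472, 0.0208]
eef_rot: [101.5, 89.9, -158.0]
contact_force: [0.3, -1.1, 1.2]
gripper_width: 0.0264
```

```bash
python3 -c "from h import *;st()"
```

```text
5.55 [ 0.5629 -0.0472  0.0208] F [ 0.3 -1.1  1.2] w 0.0264 x [-0.002 -0.001 -1.   ] yaw_y -169.6 j [ 15.  23. -27.   0. -40.  -5.]
```

{"method": "carry_out", "body": {"moves": [[0, 15, 1, 0, 0, 0, 30], [-1, 27, 1, 0, 0, 0, 30], [-1, 36, 1, 0, 0, 0, 30], [-2, 42, 1, 0, 0, 0, 30], [-3, 48, 1, 0, 0, 0, 30]]}}

```text
time_s: 6.05
tcp_pos: [0.5594, 0.0013, 0.023]
eef_rot: [-80.6, 90.0, 19.8]
contact_force: [-0.2, 0.8, 0.7]
gripper_width: 0.0264
```

{"method": "carry_out", "body": {"moves": [[-1, 6, 0, 0, 0, 0, 30], [-2, 12, 0, 0, 0, 0, 30], [-3, 18, 0, 0, 0, 0, 30], [-4.5, 25, 0, 0, 0, 0, 30], [-6, 32, 0, 0, 0, 0, 30]]}}

```text
time_s: 6.55
tcp_pos: [0.5532, 0.033, 0.0225]
eef_rot: [110.4, 90.0, -149.2]
contact_force: [0.5, -0.3, 0.2]
gripper_width: 0.0262
```

```bash
python3 - <<'E'
from h import *
st()
im=snap('scene','s4'); a=im[180:290,280:440]; cv2.imwrite('pics/s4c.png',cv2.resize(a,None,fx=4,fy=4,interpolation=2))
E
```

```text
6.55 [0.5532 0.033  0.0225] F [ 0.5 -0.3  0.2] w 0.0262 x [-0. -0. -1.] yaw_y -169.6 j [ 24.  22. -28.   0. -40. -13.]
```

View pics/s4c.png

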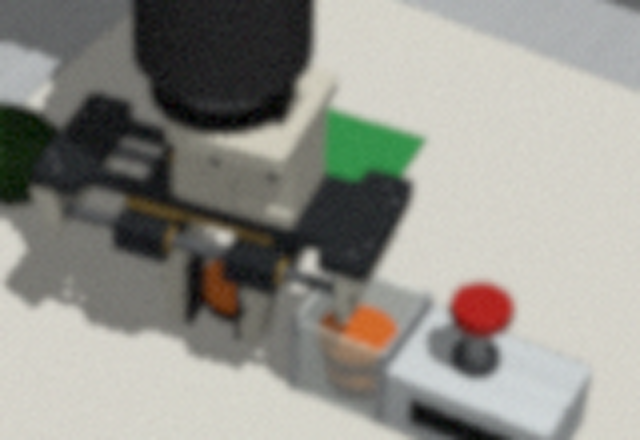

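The tub is cradled between the two fingers at crop (222,288), the gripper clears the magazine, and the plunger is up. I'll keep pushing.

{"method": "carry_out", "body": {"moves": [[-1.5, 8, 0, 0, 0, 0, 30], [-3, 16, 0, 0, 0, 0, 30], [-4.5, 24, 0, 0, 0, 0, 30], [-6, 32, 0, 0, 0, 0, 30], [-7.5, 40, 0, 0, 0, 0, 30]]}}

```text
time_s: 7.1
tcp_pos: [0.5457, 0.0733, 0.0226]
eef_rot: [-83.1, 90.0, 17.3]
contact_force: [0.5, -0.3, 0.3]
gripper_width: 0.0262
```

{"method": "carry_out", "body": {"moves": [[-1.5, 8, 0, 0, 0, 0, 30], [-3, 16, 0, 0, 0, 0, 30], [-4.5, 24, 0, 0, 0, 0, 30], [-6, 32, 0, 0, 0, 0, 30], [-7.5, 40, 0, 0, 0, 0, 30]]}}

```text
time_s: 7.6
tcp_pos: [0.5382, 0.1132, 0.0226]
eef_rot: [-145.2, 90.0, -44.9]
contact_force: [0.6, -0.1, -0.7]
gripper_width: 0.0263
```

{"method": "carry_out", "body": {"moves": [[-1.5, 8, 0, 0, 0, 0, 30], [-3, 16, 0, 0, 0, 0, 30], [-4.5, 24, 0, 0, 0, 0, 30], [-6, 31, 0, 0, 0, 0, 30], [-7.5, 37, 0, 0, 0, 0, 30]]}}

```text
time_s: 8.1
tcp_pos: [0.5307, 0.1502, 0.0226]
eef_rot: [-93.8, 90.0, 6.6]
contact_force: [-0.7, -0.2, -0.2]
gripper_width: 0.0264
```

{"method": "carry_out", "body": {"moves": [[-1, 5, 0, 0, 0, 0, 30], [-2, 9, 0, 0, 0, 0, 30], [-3, 13, 0, 0, 0, 0, 30], [-3.5, 16, 0, 0, 0, 0, 30], [-3.5, 16, 0, 0, 0, 0, 30]]}}

```text
time_s: 8.6
tcp_pos: [0.5273, 0.1659, 0.0226]
eef_rot: [-79.3, 90.0, 21.1]
contact_force: [1.0, -0.3, -0.4]
gripper_width: 0.0263
```

{"method": "carry_out", "body": {"moves": [[1, -5, 0, 0, 0, 0, 30], [4, -20, 0, 0, 0, 0, 30], [8, -45, 5, 0, 0, 0, 30], [8, -60, 45, 0, 0, 0, 30], [8, -80, 90, 0, 0, 0, 30]]}}

```text
time_s: 9.1
tcp_pos: [0.5341, 0.0832, 0.112]
eef_rot: [107.6, 89.7, -152.1]
contact_force: [1.3, 0.1, 0.3]
gripper_width: 0.0264
```

```bash
python3 - <<'E'
from h import *
st()
im=snap('scene','s5'); a=im[170:300,290:450]; cv2.imwrite('pics/s5c.png',cv2.resize(a,None,fx=4,fy=4,interpolation=2))
E
```

```text
9.1 [0.5341 0.0832 0.112 ] F [1.3 0.1 0.3] w 0.0264 x [-0.004 -0.002 -1.   ] yaw_y -169.7 j [ 30.  14. -25.  -0. -51. -19.]
```

View pics/s5c.png

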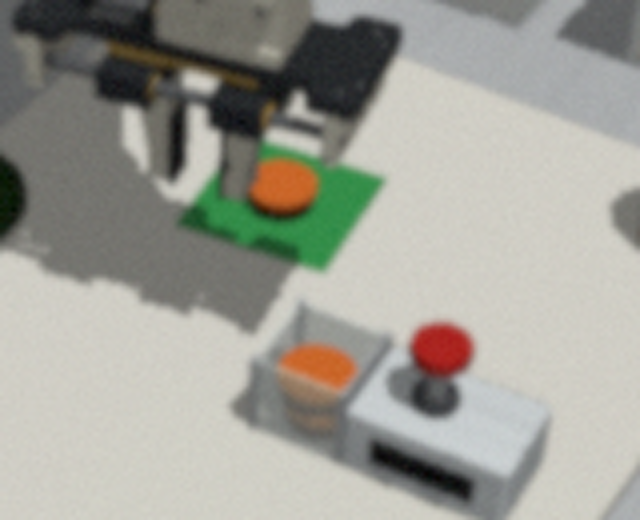

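The tub lies flat on the green square, lid at crop (283,186), with the plunger up and two tubs left in the magazine. I'll back off further and measure the offset from the top camera.

{"method": "carry_out", "body": {"moves": [[0, -40, 30, 0, 0, 0, 30], [0, -80, 60, 0, 0, 0, 30], [0, -125, 80, 0, 0, 0, 30], [0, -170, 80, 0, 0, 0, 30], [0, -215, 80, 0, 0, 0, 30]]}}

```text
time_s: 9.65
tcp_pos: [0.535, -0.1321, 0.1938]
eef_rot: [-92.2, 89.9, 8.1]
contact_force: [1.1, 1.0, -0.6]
gripper_width: 0.0262
```

{"method": "carry_out", "body": {"moves": [[0, -40, 0, 0, 0, 0, 30], [0, -80, 0, 0, 0, 0, 30], [0, -120, 0, 0, 0, 0, 30], [0, -120, 0, 0, 0, 0, 30], [0, -120, 0, 0, 0, 0, 30]]}}

```text
time_s: 10.15
tcp_pos: [0.5342, -0.2512, 0.192]
eef_rot: [59.1, 89.9, 159.3]
contact_force: [-0.1, 0.5, -0.2]
gripper_width: 0.0261
```

```bash
python3 - <<'E'
from h import *
st(); t=back('scene',[(290+283/4,170+186/4)],.031)[0]; print('scene est',t)
im=snap('top','t3'); cv2.imwrite('pics/t3c.png',cv2.resize(im[130:390,140:340],None,fx=2.3,fy=2.3,interpolation=2))
hsv=cv2.cvtColor(im,cv2.COLOR_BGR2HSV); m=cv2.inRange(hsv,(7,130,60),(20,255,255))[235:305,180:260]
c=max(cv2.findContours(m,0,1)[0],key=cv2.contourArea); q=cv2.minEnclosingCircle(c); print(q)
w=back('top',[(q[0][0]+180,q[0][1]+235)],.031)[0]; a=np.radians(7)
for p in (t,w): print(p,(np.array([[np.cos(a),-np.sin(a)],[np.sin(a),np.cos(a)]])@(p[:2]-[.5235,.1948]))*1e3)
E
```

```text
10.15 [ 0.5342 -0.2512  0.192 ] F [-0.1  0.5 -0.2] w 0.0261 x [-0.001  0.    -1.   ] yaw_y -169.8 j [ -6.  14. -13.  -0. -63.  16.]
scene est [0.527 0.189 0.031]
((36.421051025390625, 33.342105865478516), 11.597723960876465)
[0.527 0.189 0.031] [ 4.18075372 -5.33022498]
[0.5228 0.1934 0.031 ] [-0.52416523 -1.47487315]
```

View pics/t3c.png

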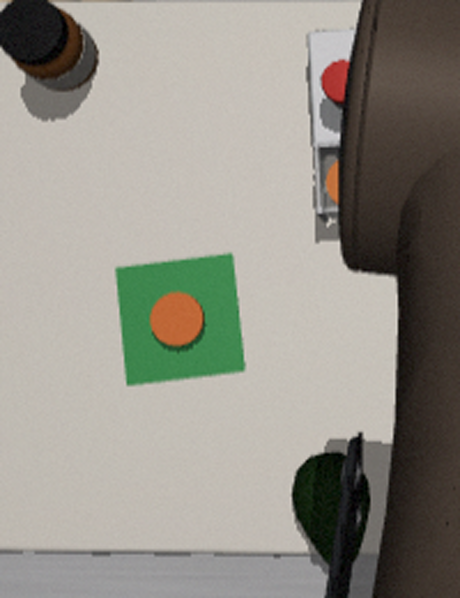

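The tub at crop (177,319) is centred on the green square, and the avocado and jar are where they were. The gripper is clear, so I'm handing in.

```bash
python3 -c "from plant import r;print(r.close_job())"
```

```text
the job is handed in; nothing more can be done
None
```

I pressed the plunger once to its end stop (17 N at the wrist), and one tub came out as the plunger sprang back up. I then cradled the tub between the partly open fingertips and pushed it along the board onto the green square. The job was handed in at about 10 s of the 64 s allowed.

- **Tub position:** the top view puts the tub about 1.5 mm from the square's centre, and the scene view about 7 mm. The two disagree by roughly 6 mm, but both are well inside the 31 mm limit. The tub looks flat in both views.
- **Dispenser:** the plunger was up and two tubs were still in the magazine when I last looked with the scene camera. In the final top view the arm covers part of the dispenser.
- **Other objects:** the avocado and jar look unmoved in the last picture. I did not look at the bottle again after the first pictures; the arm passed over it or well clear of it, and I felt no unexpected contact force.
- **Robot:** at hand-in the gripper was clear of everything, at about 0.19 m height.

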